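Clear the glued-up pile and slide the board under the press

TASK

The pile at the sandal bench has had its time under the weight: take it apart from the top down, one thing at a time, setting the iron weight, the rubber heel and the wooden sole form each centred on the cork rest of its own shape, heel and form turned in line with their rests. Then lay the white board on the bed of the hand press and slide it lengthwise under the press head until it is home against the column, centred and square on the bed. Leave the small rivet tin and the standing mallet where they are.

Things in the scene. Friction and masses are not known exactly. Their poses are not given: they have to be found in the camera images.
- weight: Iron weight, top of the pile, 50 mm high: round base 40 mm across and 20 mm high, a thin neck, and a round knob 28 mm across from 32 to 47 mm above its underside, to grip it by. Origin: centre of the underside; z up. 0.2 to 0.4 kg.
- heel: Black rubber heel, second in the pile: D-shaped slab 66 mm long (x, the round end is +x), 48 mm wide (y), 18 mm thick; its straight sides run 42 mm from the square end, from x = -33 to +9 mm. Origin: middle of the 66 x 48 mm outline, on the underside; z up.
- form: Light wooden sole form, third in the pile: slab with two round ends, 112 mm long (x), 56 mm wide (y), 22 mm thick; straight sides for the middle 56 mm. Origin: centre of the underside; z up.
- board: White nylon press board, bottom of the pile, on the bench: 180 mm long (x), 62 mm wide (y), 18 mm thick; both ends alike. Origin: centre of the underside; z up. About 0.22 kg.
- round_rest: Round cork rest for the weight, fixed: 78 mm across, 8 mm thick. Origin: centre of the underside on the bench; the weight belongs at its middle, on top.
- heel_rest: D-shaped cork rest for the heel, fixed: 86 mm long (x, round end +x), 68 mm wide, 8 mm thick. Origin: middle of its outline, on the bench. The heel belongs on top, origin over origin, x axes in line.
- form_rest: Cork rest with two round ends for the sole form, fixed: 128 mm long (x), 74 mm wide, 8 mm thick. Origin: centre, on the bench. The form belongs on top, origin over origin, x axes in line.
- press: Green hand press, fixed, left or right, 220 mm high; x runs from its open front to its column. Bed 8 mm thick, 120 mm wide, x = -140 to 170 mm. Its head, 80 mm wide, overhangs x = 50 to 90 mm, underside 26 mm above the bed; the column face at x = 90 mm is the stop. Origin: on the bench under the home board's centre (board along x, its front 40 mm under the head, the rest out in front).
- tin: Small aluminium rivet tin with a white lid, loose, 38 mm across and 34 mm high, in the middle among the rests and the pile. Leave it. Origin: centre of the underside.
- mallet: Mallet standing on its pale head (68 mm across), black handle up, about 200 mm high, loose, at the far side of the bench. Leave it. Origin: centre of the underside.
Things that resemble listed ones, but are neither listed nor needed, are in the scene too. What is shaped like the form but blue or pink is not meant.

How it is judged (in metres and radians):
On the way, in this order (a step that is already met when the one before it is completed fails the run):
1. the weight stands on the round rest, released (horizontal distance between weight and round_rest below 0.012 m and z of weight in the frame of round_rest between 0.005 and 0.011 m and angle between weight's own z axis and vertical below 0.08 rad and linear speed of weight below 0.02 m/s and contact force between weight and the fingers below 0.1 N), for 0.2 s.
2. then the heel lies on the D-shaped rest, released (horizontal distance between heel and heel_rest below 0.012 m and z of heel in the frame of heel_rest between 0.005 and 0.011 m and angle between heel's own z axis and vertical below 0.08 rad and angle between the x axis of heel and the x axis of heel_rest, either way round below 0.2 rad and linear speed of heel below 0.02 m/s and contact force between heel and the fingers below 0.1 N), for 0.2 s.
3. then the sole form lies on the round-ended rest, released (horizontal distance between form and form_rest below 0.012 m and z of form in the frame of form_rest between 0.005 and 0.011 m and angle between form's own z axis and vertical below 0.08 rad and angle between the x axis of form and the x axis of form_rest, either way round below 0.2 rad and linear speed of form below 0.02 m/s and contact force between form and the fingers below 0.1 N), for 0.2 s.
At the end, for the whole second after the job is handed in: Weight, heel and sole form lie flat, each on its own cork rest within 12 mm of its centre, heel and form within 0.2 rad of in line (either way round); the board lies flat on the press bed, within 10 mm of home along the bed, 12 mm across it and 0.1 rad of square; all released and at rest (all of step 1 and all of step 2 and all of step 3 and x of board in the frame of press between -0.01 and 0.01 m and y of board in the frame of press between -0.012 and 0.012 m and z of board in the frame of press between 0.005 and 0.011 m and angle between the x axis of board and the x axis of press, either way round below 0.1 rad and linear speed of board below 0.02 m/s and contact force between board and the fingers below 0.1 N); the robot touches nothing.
It fails at once if the rivet tin is pushed more than 20 mm (distance of tin from where it was at the start of the episode above 0.02 m).
It fails at once if the mallet is pushed more than 20 mm or tipped (distance of mallet from where it was at the start of the episode above 0.02 m or angle between mallet's own z axis and vertical above 0.3 rad).
It also fails if it takes over 122 s, if anything falls off the work surface, if the arm or the gripper's body presses on something with over 40 N, if the wrist force passes 120 N, or if a joint passes its speed limit or range.

ROBOT

A 6-joint arm with a two-finger parallel gripper is mounted at the origin on the work surface. World frame = base frame: x ahead of the robot, y to its left, z up, the work surface at z = 0. Lengths are in m, angles in degrees, forces in N, time in s.
With the tool pointing down it reaches from about 0.4 to 0.825 m from the base axis. Payload 7 kg.
Tool frame: the origin (TCP) lies between the finger pads; the fingertips stand 11 mm ahead of it and the grasp point (between the pads) lies 8 mm behind it; z points along the fingers, y is the direction in which the jaws open and shut (so a half turn about z gives the same grasp; the last joint's range is limited). The gripper opens to 88 mm and grips with 3 to 60 N. Pads are 19 mm wide; open, the fingers measure 130 mm over their backs; the gripper's body (78 mm by 193 mm) begins 47 mm behind the grasp point.
Start: joints at [86.236, 20.546, 0.682, 0, -70.136, -16.507], TCP at [0.234, 0.633, 0.238] pointing down, gripper open.
Joint ranges: [-176.03, 176.03], [-82.01, 121.73], [-58.28, 71.71], [-173.87, 95.51], [-174.79, -0.11], [-173.66, 173.66]. Speed limits (degrees/s): [136.94, 136.94, 172.46, 180, 180, 180].

INTERFACE

Orientations are given as [roll, pitch, yaw] about the fixed x, y, z axes, in that order (R = Rz(yaw) Ry(pitch) Rx(roll)).
In Python, from plant import r gives the robot as it stands.
- The arm moves only by the shell command python3 -m inch 'ROWS' [OPENING] [FORCE]. ROWS is JSON, a list of rows, each an object of numbers: "x", "y", "z": the shift along the tool's x, y, z as a fraction of full scale; "yaw": the turn about the tool's z as a fraction of full scale. In form: [{"x": .., "y": .., "z": .., "yaw": ..}, ...]. A call has 1 to 5 rows; each row shifts and turns the pose as measured when the row begins, along the tool's axes as they then stand; what a row does not reach is not made up. Full scale, the value 1, is 0.025 m for a shift and 4 degrees for a turn. A row lasts 1/12 s, in which the tool goes at most 41.7 mm and 7.16 degrees, less where a joint would pass 70% of its speed; a pose out of reach is approached as far as the arm can. A call with a number of a shift or a turn outside -1 to 1 is refused whole. A call with a gripper value outside its range is refused whole. OPENING is the opening, from -1 (shut) to 1 (fully open), set as the call begins (- or left out, the last holds). The fingers move at their own pace and stop on an object; FORCE is the grip in N (left out, the last holds). Time passes only in rows, so rows that do not move let the fingers close. It gives the time, the measured TCP pose, the force and the opening at its end, in the units of the state.
- r.get_state(): the state, without advancing time (a new reading comes with each control period).
- r.capture(name): name is "side" or "top"; returns (picture, depth): 400x640x3 uint8, red, green, blue; 400x640 float32, m along the optical axis (not along the pixel's ray), 0 where there is no reading.
- r.camera_info(name): a dict with "mtx" (3x3 intrinsics, pixels), "k1" (the pictures are not rectified: a ray, as slopes to the right and down, at radius r is drawn at 1 + k1 r^2 times it, then the intrinsics apply), "pose" (4x4, takes a point from camera to world coordinates). Camera axes: x right, y down, z forward; pixel columns grow to the right and rows downward; lengths in m; the calibration is good to about 2 mm. A picture is of the moment at which its call begins. camera_info takes no time and is no camera call.
- r.close_job(): hands the job in, once; it reports no verdict.
The state is a dict: "time_s": time; "joints": joint angles; "qd": joint speeds; "joint_torque": joint torques, N m; "tcp_pos": TCP position; "eef_rot": TCP orientation; "contact_force": force on the tool from outside, world axes, zero at the start; "moment": the same for the moment, N m; "gripper_width": finger opening in m.
Only numpy, scipy, OpenCV 4.12 (cv2) and the standard library are available. Lean on these libraries where they do the work, as an engineer would, in place of code of your own. Each camera call takes 0.05 s, during which the arm holds its last target. There are 200 camera calls.

## Working session

There is one attempt and no reset: what is moved stays moved. The work goes in short steps, Python scripts to look and compute and a shell command to move; the robot and the scene stay as the last step left them, time stands still between calls to the robot, and variables do not carry over. Pictures are saved under pics/ and viewed, about 12 in all and at most 16, crops included, and the job is handed in when it is done.

```bash
ls; mkdir -p pics; python3 - <<'E'
from plant import r
import cv2,numpy as np
for n in("top","side"):
    p,d=r.capture(n); cv2.imwrite(f"pics/{n}0.png",p[:,:,::-1]); np.save(f"pics/{n}0.npy",d)
    i=r.camera_info(n); print(n,i)
print(r.get_state())
E
```

```text
pics
top {'mtx': array([[403.67738043,   0.        , 316.44779844],
       [  0.        , 403.67738043, 201.67558388],
       [  0.        ,   0.        ,   1.        ]]), 'k1': -0.07872170532768982, 'pose': array([[ 1.78437863e-02, -9.93922590e-01,  1.08625428e-01,
         3.60890916e-01],
       [-9.99837443e-01, -1.80191062e-02, -6.32550728e-04,
         1.29737744e-02],
       [ 2.58603958e-03, -1.08596483e-01, -9.94082550e-01,
         1.31297004e+00],
       [ 0.00000000e+00,  0.00000000e+00,  0.00000000e+00,
         1.00000000e+00]])}
side {'mtx': array([[435.95216883,   0.        , 321.96903138],
       [  0.        , 435.95216883, 198.65281961],
       [  0.        ,   0.        ,   1.        ]]), 'k1': -0.009526624887359118, 'pose': array([[-0.99721925, -0.04722394,  0.05765119,  0.4709914 ],
       [-0.07442691,  0.67048091, -0.73818425,  0.80934661],
       [-0.00379405, -0.74042234, -0.67213121,  0.80263433],
       [ 0.        ,  0.        ,  0.        ,  1.        ]])}
{'time_s': 0.1, 'joints': array([ 8.62340101e+01,  2.05874152e+01,  6.39193435e-01, -1.84458866e-02,
       -7.01365826e+01, -1.65072520e+01]), 'qd': array([-0.05317451, -0.00245309,  0.07025059,  0.06009321, -0.05596299,
        0.00900498]), 'joint_torque': array([-8.14312807e-04, -5.84162879e+01,  2.93752849e+01,  7.01546788e+00,
        1.01720323e-02, -4.87696207e-05]), 'tcp_pos': array([0.23375546, 0.6327775 , 0.23671449]), 'eef_rot': array([ 1.79913763e+02, -7.47178488e-03, -2.02795166e+01]), 'contact_force': array([-0.61409879,  0.32074358,  0.01673141]), 'moment': array([ 0.05110124,  0.01085099, -0.01520881]), 'gripper_width': 0.08772321204135446}
```

View pics/top0.png

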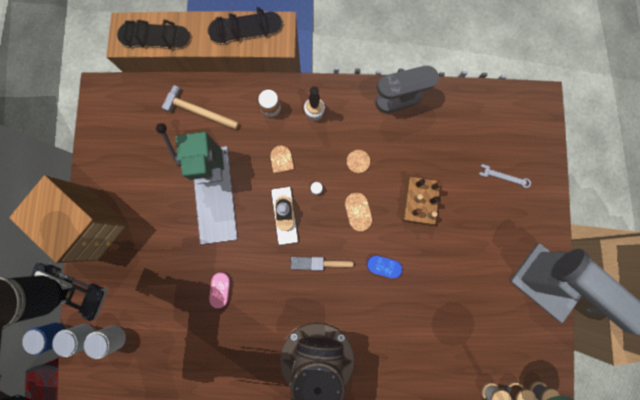

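View pics/side0.png

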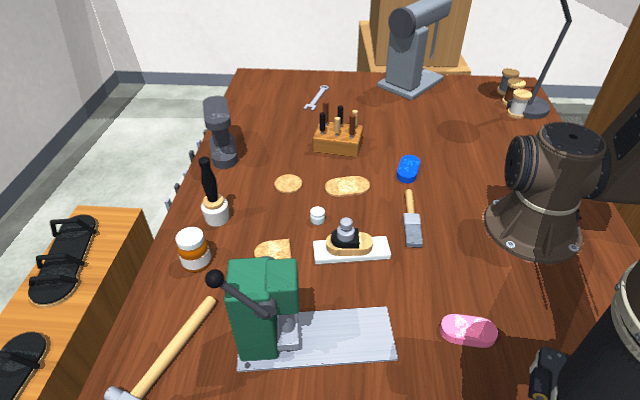

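Top shows pile at (284,212), D-rest (281,158), round rest (358,161), form rest (358,211), tin (316,188), press column (197,155) with bed to (217,240), mallet (314,103). I'll measure using enlarged crops.

```bash
cat > h.py <<'E'
import numpy as np,cv2
from plant import r
def p2w(n,u,v,z):
    i=r.camera_info(n);K=i["mtx"];T=i["pose"]
    q=cv2.undistortPoints(np.array([[[u,v]]],float),K,np.array([i["k1"],0,0,0.]))[0,0]
    d=T[:3,:3]@np.array([q[0],q[1],1]);o=T[:3,3]
    return o+d*(z-o[2])/d[2]
def w2p(n,P):
    i=r.camera_info(n);T=np.linalg.inv(i["pose"])
    q=(T[:3,:3]@np.atleast_2d(P).T).T+T[:3,3]
    return cv2.projectPoints(q,np.zeros(3),np.zeros(3),i["mtx"],np.array([i["k1"],0,0,0.]))[0][:,0]
def cloud(n,d):
    i=r.camera_info(n);T=i["pose"];h,w=d.shape
    uv=np.stack(np.meshgrid(np.arange(w),np.arange(h)),-1).reshape(-1,1,2).astype(float)
    q=cv2.undistortPoints(uv,i["mtx"],np.array([i["k1"],0,0,0.]))[:,0].reshape(h,w,2)
    c=np.dstack([q*d[...,None],d]);return c@T[:3,:3].T+T[:3,3]
def crop(src,out,x,y,w,h,s):
    im=cv2.imread(src)[y:y+h,x:x+w];cv2.imwrite(out,cv2.resize(im,None,fx=s,fy=s,interpolation=cv2.INTER_CUBIC))
def snap(n,name):
    p,d=r.capture(n);cv2.imwrite(f"pics/{name}.png",p[:,:,::-1]);np.save(f"pics/{name}.npy",d);return p,d
def goto(x,y,yaw,z):
    """shift in tool axes and turn, in rows of full scale"""
    s=r.get_state();p=s["tcp_pos"];a=np.radians(s["eef_rot"][2])
    from scipy.spatial.transform import Rotation as R
    M=R.from_euler('xyz',s["eef_rot"],degrees=True).as_matrix()
    d=M.T@(np.array([x,y,z])-p)/.025
    dy=(yaw-s["eef_rot"][2]+90)%180-90
    print("pos",p.round(4),"rpy",s["eef_rot"].round(1),"t",round(s["time_s"],2),"w",round(s["gripper_width"],4),"F",s["contact_force"].round(1))
    print("tool units xyz",d.round(2),"yaw units(about tool z)",round(-dy/4,2))
E
python3 - <<'E'
from h import *
crop("pics/top0.png","pics/c1.png",185,130,200,120,4)
crop("pics/side0.png","pics/c2.png",225,160,180,120,4)
# segmentation of cork rests in both views: centroid and principal axis on z=.008
for n,z,seeds in(("top",.008,[(281,158),(358,161),(358,211)]),("side",.008,[(272,250),(288,184),(348,186)])):
    im=cv2.imread(f"pics/{n}0.png");
    for s in seeds:
        m=np.zeros((402,642),np.uint8)
        cv2.floodFill(im.copy(),m,s,0,(40,)*3,(40,)*3,4|cv2.FLOODFILL_MASK_ONLY|cv2.FLOODFILL_FIXED_RANGE|(255<<8))
        m=cv2.morphologyEx(m[1:-1,1:-1],cv2.MORPH_CLOSE,np.ones((5,5)))
        c=cv2.findContours(m,0,1)[0];c=max(c,key=len)[:,0]
        W=np.array([p2w(n,u,v,z)[:2] for u,v in c],np.float32)
        print(n,s,"minAreaRect",[np.round(t,3) for t in cv2.minAreaRect(W)])
E
```

```text
top (281, 158) minAreaRect [array([0.647, 0.132]), array([0.083, 0.066]), np.float64(10.745)]
top (358, 161) minAreaRect [array([ 0.643, -0.122]), array([0.071, 0.073]), np.float64(1.116)]
top (358, 211) minAreaRect [array([ 0.471, -0.125]), array([0.11 , 0.071]), np.float64(14.597)]
side (272, 250) minAreaRect [array([0.64 , 0.124]), array([0.068, 0.059]), np.float64(11.103)]
side (288, 184) minAreaRect [array([ 0.64 , -0.125]), array([0.074, 0.075]), np.float64(6.31)]
side (348, 186) minAreaRect [array([ 0.472, -0.125]), array([0.056, 0.055]), np.float64(16.131)]
```

View pics/c1.png

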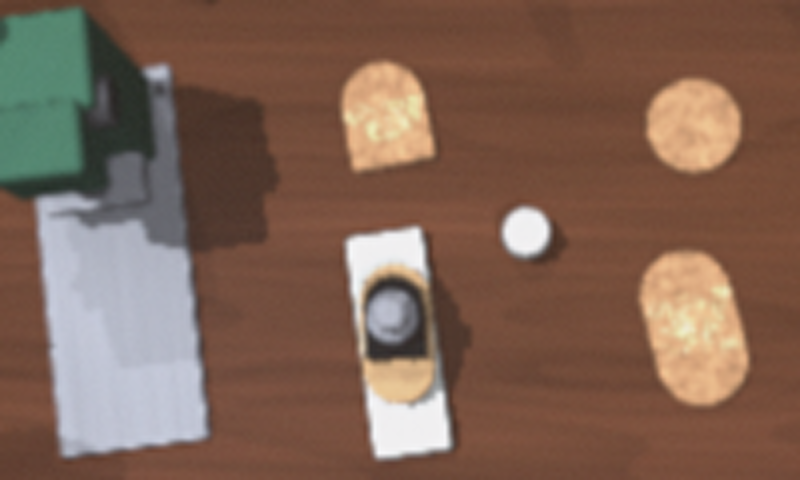

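View pics/c2.png

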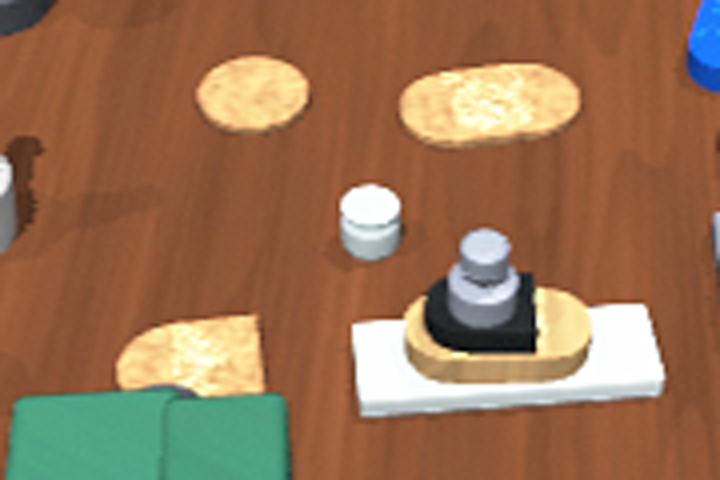

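Crops show the board corners (c1 346,238 / 422,228 / 452,448 / 376,459), the heel square end down at (366–427,358), round end up, knob at about (393,313), bed front corners (62,457),(207,438), far right bed corner (168,65). Converting these points.

```bash
cat > m.py <<'E'
from h import *
def T(u,v,z,ox=185,oy=130,n="top"): return p2w(n,(u+.5)/4-.5+ox,(v+.5)/4-.5+oy,z)[:2]
def S(u,v,z): return T(u,v,z,225,160,"side")
im=cv2.imread("pics/top0.png").astype(int)
for nm,b in dict(D=(262,140,300,178),O=(340,142,376,178),F=(338,186,378,238)).items():
    x,y,X,Y=b;c=im[y:Y,x:X];m=(c[...,1]>115).astype(np.uint8)
    C=max(cv2.findContours(cv2.resize(m*255,None,fx=4,fy=4,interpolation=1)//128,0,1)[0],key=len)[:,0]
    W=np.array([p2w("top",(u+.5)/4-.5+x,(v+.5)/4-.5+y,.008)[:2] for u,v in C],np.float32)
    print(nm,[np.round(t,4) for t in cv2.minAreaRect(W)])
B=[T(*p,.018) for p in((346,238),(422,228),(452,448),(376,459))]
print("board",np.mean(B,0).round(4),"len",np.linalg.norm(B[0]-B[3]).round(4),"wid",np.linalg.norm(B[0]-B[1]).round(4),
 "yaw",[np.degrees(np.arctan2(*(a-b)[::-1])).round(1) for a,b in((B[0],B[3]),(B[1],B[2]))])
B=[S(*p,.018) for p in((353,325),(645,306),(662,383),(360,403))]
print("board side",np.mean(B,0).round(4),"len",np.linalg.norm(B[0]-B[1]).round(4))
print("knob top",T(393,312,.102),S(485,240,.105),"base top",S(482,280,.078))
print("heel sq end",T(366,358,.058),T(427,357,.058),"heel side corner(side)",S(534,275,.058),S(535,332,.058))
print("form ends",T(397,264,.04),T(402,404,.04),S(406,325,.04),S(591,315,.04))
print("tin",T(526,231,.034),S(371,205,.034))
f=[T(62,457,.008),T(207,438,.008),T(168,65,.008)];print("bed front corners",f,"w",np.linalg.norm(f[0]-f[1]),"far right",np.linalg.norm(f[1]-f[2]))
for n in("top","side"):
    P=cloud(n,np.load(f"pics/{n}0.npy"));Z=P[...,2]
    b=(P[...,0]>.3)&(P[...,0]<.8)&(P[...,1]>.2)&(P[...,1]<.55)
    k=b&(Z>.2)&(Z<.24); W=P[k][:,:2].astype(np.float32); print(n,"press top",k.sum(),[np.round(t,3) for t in cv2.minAreaRect(W)])
    k=b&(abs(Z-.008)<.006)
    k=b&(np.dstack([cv2.imread(f"pics/{n}0.png")]).min(2)>90)&(Z<.03);W=P[k][:,:2].astype(np.float32); print(n,"bed",k.sum(),Z[k].mean(),[np.round(t,3) for t in cv2.minAreaRect(W)])
    b=(abs(P[...,0]-.48)<.1)&(abs(P[...,1]-.12)<.1)
    for lo,hi in((.09,.12),(.05,.066),(.034,.048),(.012,.025)):
        k=b&(Z>lo)&(Z<hi);
        if k.sum()>3:print(n,lo,k.sum(),[np.round(t,3) for t in cv2.minAreaRect(P[k][:,:2].astype(np.float32))],Z[k].mean().round(4))
E
python3 m.py
```

```text
D [array([0.6458, 0.1327]), array([0.09  , 0.0722]), np.float64(14.12)]
O [array([ 0.6409, -0.1224]), array([0.0766, 0.0752]), np.float64(0.4941)]
F [array([ 0.4746, -0.1236]), array([0.1294, 0.0785]), np.float64(14.6155)]
board [0.4566 0.1146] len 0.18 wid 0.0621 yaw [np.float64(9.3), np.float64(9.1)]
board side [0.4563 0.1169] len 0.1789
knob top [0.47334726 0.1130499 ] [0.47167408 0.10969291] base top [0.47231464 0.11513941]
heel sq end [0.44108239 0.13677455] [0.44274428 0.08927167] heel side corner(side) [0.44185947 0.08973243] [0.44069018 0.13485707]
form ends [0.51745701 0.11602266] [0.40649378 0.10916758] [0.51565929 0.11840754] [0.4071223  0.10273217]
tin [0.5466525  0.01401407] [0.54513794 0.01214255]
bed front corners [array([0.35927817, 0.38615201]), array([0.37714413, 0.26855254]), array([0.68431765, 0.31347429])] w 0.11894885050220355 far right 0.3104408748486002
top press top 1342 [array([0.61 , 0.368]), array([0.12 , 0.116]), np.float64(7.37)]
top bed 2729 0.009495366725225586 [array([0.581, 0.349]), array([0.442, 0.148]), np.float64(1.815)]
top 0.09 72 [array([0.473,
[... 156 characters left out ...]
60 [array([0.497, 0.095]), array([0.086, 0.179]), np.float64(59.491)] 0.0399
top 0.012 438 [array([0.465, 0.091]), array([0.168, 0.136]), np.float64(1.221)] 0.018
side press top 3015 [array([0.609, 0.366]), array([0.12 , 0.117]), np.float64(8.173)]
side bed 6828 0.00861132354165178 [array([0.582, 0.318]), array([0.443, 0.218]), np.float64(2.126)]
side 0.09 138 [array([0.473, 0.115]), array([0.027, 0.028]), np.float64(59.844)] 0.1032
side 0.05 285 [array([0.474, 0.116]), array([0.066, 0.049]), np.float64(8.801)] 0.0573
side 0.034 456 [array([0.497, 0.094]), array([0.09 , 0.181]), np.float64(60.507)] 0.0396
side 0.012 815 [array([0.467, 0.079]), array([0.17 , 0.141]), np.float64(7.956)] 0.0178
```

```bash
python3 -m inch '[{"yaw":-1},{"yaw":-1},{"yaw":-1},{"yaw":-1},{"yaw":-1}]'; python3 -c "
from h import *
goto(.473,.1145,2,.17)"
```

```text
pos [0.2338 0.6328 0.2367] rpy [179.9  -0.  -20.3] t 0.1 w 0.0877 F [-0.6  0.3  0. ]
tool units xyz [16.16 16.13  2.69] yaw units(about tool z) -5.57validation failed for argument at $[0]...
```

```bash
python3 -m inch '[{"x":0,"y":0,"z":0,"yaw":-1},{"x":0,"y":0,"z":0,"yaw":-1},{"x":0,"y":0,"z":0,"yaw":-1},{"x":0,"y":0,"z":0,"yaw":-1},{"x":0,"y":0,"z":0,"yaw":-1}]'; python3 -c "
from h import *
goto(.473,.1145,2,.17)"
```

```text
time_s: 0.52
tcp_pos: [0.2333, 0.6315, 0.2338]
eef_rot: [179.6, 0.1, 0.4]
contact_force: [0.4, 0.3, -0.2]
gripper_width: 0.0877
pos [0.2333 0.6315 0.2338] rpy [1.796e+02 1.000e-01 4.000e-01] t 0.52 w 0.0877 F [ 0.4  0.3 -0.2]
tool units xyz [ 9.44 20.73  2.67] yaw units(about tool z) -0.39
```

```bash
for k in 1; do
python3 -m inch '[{"x":0.4,"y":1,"z":0,"yaw":-0.1},{"x":0.4,"y":1,"z":0,"yaw":-0.1},{"x":0.4,"y":1,"z":0,"yaw":-0.1},{"x":0.4,"y":1,"z":0,"yaw":0},{"x":0.4,"y":1,"z":0,"yaw":0}]'
python3 -m inch '[{"x":0.4,"y":1,"z":0,"yaw":0},{"x":0.4,"y":1,"z":0,"yaw":0},{"x":0.4,"y":1,"z":0,"yaw":0},{"x":0.4,"y":1,"z":0,"yaw":0},{"x":0.4,"y":1,"z":0,"yaw":0}]'
done; python3 -c "
from h import *
goto(.473,.1145,2,.17)"
```

```text
time_s: 0.93
tcp_pos: [0.2853, 0.5061, 0.2296]
eef_rot: [179.3, 0.2, 2.3]
contact_force: [0.5, 0.4, -0.1]
gripper_width: 0.0874
time_s: 1.35
tcp_pos: [0.3411, 0.3755, 0.2292]
eef_rot: [179.1, 0.3, 2.3]
contact_force: [0.6, 1.6, 0.5]
gripper_width: 0.0875
pos [0.3411 0.3755 0.2292] rpy [179.1   0.3   2.3] t 1.35 w 0.0875 F [0.6 1.6 0.5]
tool units xyz [ 4.86 10.6   2.51] yaw units(about tool z) 0.08
```

```bash

python3 -m inch '[{"x":0.46,"y":1,"z":0.2,"yaw":0},{"x":0.46,"y":1,"z":0.2,"yaw":0},{"x":0.46,"y":1,"z":0.2,"yaw":0},{"x":0.46,"y":1,"z":0.2,"yaw":0},{"x":0.46,"y":1,"z":0.2,"yaw":0}]'
python3 -m inch '[{"x":0.46,"y":1,"z":0.2,"yaw":0},{"x":0.46,"y":1,"z":0.2,"yaw":0},{"x":0.46,"y":1,"z":0.2,"yaw":0},{"x":0.4,"y":0.8,"z":0.2,"yaw":0},{"x":0.2,"y":0.4,"z":0.1,"yaw":0}]'
python3 -c "
from h import *
goto(.473,.1145,2,.093)"
```

```text
time_s: 1.77
tcp_pos: [0.4048, 0.2457, 0.2056]
eef_rot: [179.2, 0.3, 2.4]
contact_force: [0.2, 0.3, -0.5]
gripper_width: 0.0876
time_s: 2.18
tcp_pos: [0.4593, 0.1341, 0.1823]
eef_rot: [179.1, 0.4, 2.3]
contact_force: [-0.6, 0.1, -1.0]
gripper_width: 0.0877
pos [0.4593 0.1341 0.1823] rpy [179.1   0.4   2.3] t 2.18 w 0.0877 F [-0.6  0.1 -1. ]
tool units xyz [0.54 0.75 3.58] yaw units(about tool z) 0.08
```

```bash

python3 -m inch '[{"x":0.3,"y":0.4,"z":0.3,"yaw":0},{"x":0.24,"y":0.3,"z":0.4,"yaw":0},{"x":0,"y":0,"z":0.7,"yaw":0},{"x":0,"y":0,"z":0.7,"yaw":0},{"x":0,"y":0,"z":0.5,"yaw":0}]'
python3 -c "
from h import *
goto(.473,.1145,2,.093)"
```

```text
time_s: 2.6
tcp_pos: [0.4757, 0.1122, 0.1154]
eef_rot: [179.2, 0.3, 2.0]
contact_force: [0.2, 0.0, -0.8]
gripper_width: 0.088
pos [0.4757 0.1122 0.1154] rpy [179.2   0.3   2. ] t 2.6 w 0.088 F [ 0.2  0.  -0.8]
tool units xyz [-0.1  -0.11  0.89] yaw units(about tool z) 0.01
```

```bash

python3 -m inch '[{"x":-0.1,"y":-0.1,"z":0.5,"yaw":0},{"x":0,"y":0,"z":0.35,"yaw":0},{"x":0,"y":0,"z":0.03,"yaw":0},{"x":0,"y":0,"z":0,"yaw":0}]'
python3 -c "
from h import *
goto(.473,.1145,2,.093);snap('side','w1');crop('pics/w1.png','pics/w1c.png',270,150,120,120,4)"
```

```text
time_s: 2.93
tcp_pos: [0.4708, 0.1127, 0.0878]
eef_rot: [179.0, 0.6, 2.0]
contact_force: [1.0, 0.3, 0.3]
gripper_width: 0.0877
pos [0.4708 0.1127 0.0878] rpy [179.    0.6   2. ] t 2.93 w 0.0877 F [1.  0.3 0.3]
tool units xyz [ 0.09 -0.06 -0.21] yaw units(about tool z) -0.0
```

View pics/w1c.png

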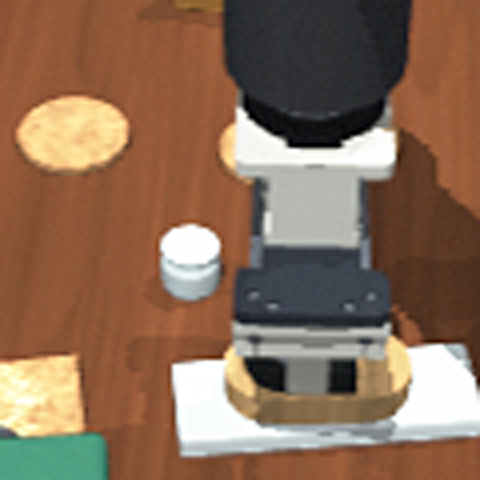

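The view shows the gripper straddling the weight over the heel and form, nothing displaced. I'll raise slightly and close.

```bash

python3 -m inch '[{"x":0.09,"y":-0.06,"z":-0.25,"yaw":0},{"x":0,"y":0,"z":0,"yaw":0}]'
python3 -m inch '[{"x":0,"y":0,"z":0,"yaw":0},{"x":0,"y":0,"z":0,"yaw":0},{"x":0,"y":0,"z":0,"yaw":0},{"x":0,"y":0,"z":0,"yaw":0}]' -1 25
python3 -m inch '[{"x":0,"y":0,"z":0,"yaw":0},{"x":0,"y":0,"z":0,"yaw":0}]'
```

```text
time_s: 3.15
tcp_pos: [0.474, 0.115, 0.0956]
eef_rot: [179.1, 0.6, 2.0]
contact_force: [0.2, 0.4, 0.7]
gripper_width: 0.0875
time_s: 3.48
tcp_pos: [0.4755, 0.1161, 0.0982]
eef_rot: [179.2, 0.3, 2.1]
contact_force: [-0.2, -0.3, -1.2]
gripper_width: 0.0668
time_s: 3.65
tcp_pos: [0.4756, 0.1162, 0.0985]
eef_rot: [179.2, 0.3, 2.1]
contact_force: [-0.6, -0.9, 0.2]
gripper_width: 0.0533
```

```bash

python3 -m inch '[{"x":-0.08,"y":0.05,"z":0.18,"yaw":0},{"x":0,"y":0,"z":0,"yaw":0},{"x":0,"y":0,"z":0,"yaw":0}]'
python3 -m inch '[{"x":0,"y":0,"z":0,"yaw":0},{"x":0,"y":0,"z":0,"yaw":0},{"x":0,"y":0,"z":0,"yaw":0},{"x":0,"y":0,"z":0,"yaw":0}]'
```

```text
time_s: 3.9
tcp_pos: [0.4733, 0.1146, 0.0934]
eef_rot: [179.2, 0.3, 2.0]
contact_force: [0.9, 0.5, -0.4]
gripper_width: 0.0328
time_s: 4.23
tcp_pos: [0.473, 0.1142, 0.0932]
eef_rot: [179.2, 0.3, 2.0]
contact_force: [0.0, -0.8, 0.9]
gripper_width: 0.0269
```

```bash

python3 -m inch '[{"x":0,"y":0,"z":-0.4,"yaw":0},{"x":0,"y":0,"z":-0.7,"yaw":0},{"x":0,"y":0,"z":-0.7,"yaw":0},{"x":0,"y":0.4,"z":-0.4,"yaw":0},{"x":0.4,"y":0.7,"z":0,"yaw":0}]'
python3 -c "
from h import *
goto(.641,-.1235,2,.12)"
```

```text
time_s: 4.65
tcp_pos: [0.4808, 0.0879, 0.1476]
eef_rot: [179.1, 0.7, 2.1]
contact_force: [-0.0, 0.6, -3.7]
gripper_width: 0.0269
pos [0.4808 0.0879 0.1476] rpy [179.1   0.7   2.1] t 4.65 w 0.0269 F [-0.   0.6 -3.7]
tool units xyz [6.11 8.67 1.17] yaw units(about tool z) 0.02
```

Force −3.7 N confirms it carries the weight.

```bash

python3 -m inch '[{"x":0.7,"y":1,"z":0,"yaw":0},{"x":0.7,"y":1,"z":0,"yaw":0},{"x":0.7,"y":1,"z":0,"yaw":0},{"x":0.7,"y":1,"z":0,"yaw":0},{"x":0.7,"y":1,"z":0,"yaw":0}]'
python3 -m inch '[{"x":0.7,"y":1,"z":0.1,"yaw":0},{"x":0.7,"y":1,"z":0.1,"yaw":0},{"x":0.5,"y":0.7,"z":0.2,"yaw":0},{"x":0.2,"y":0.3,"z":0.2,"yaw":0},{"x":0,"y":0,"z":0,"yaw":0}]'
python3 -c "
from h import *
goto(.641,-.1235,2,.0442)"
```

```text
time_s: 5.07
tcp_pos: [0.5735, -0.0361, 0.1481]
eef_rot: [179.2, 0.8, 2.4]
contact_force: [-0.1, 0.8, -2.2]
gripper_width: 0.0269
time_s: 5.48
tcp_pos: [0.6317, -0.1175, 0.1279]
eef_rot: [179.3, 1.1, 2.1]
contact_force: [-0.3, 1.1, -3.6]
gripper_width: 0.0267
pos [ 0.6317 -0.1175  0.1279] rpy [179.3   1.1   2.1] t 5.48 w 0.0267 F [-0.3  1.1 -3.6]
tool units xyz [0.43 0.21 3.34] yaw units(about tool z) 0.02
```

```bash

python3 -m inch '[{"x":0.35,"y":0.18,"z":0.3,"yaw":0},{"x":0,"y":0,"z":0.7,"yaw":0},{"x":0,"y":0,"z":0.7,"yaw":0},{"x":0,"y":0,"z":0.4,"yaw":0},{"x":0,"y":0,"z":0.1,"yaw":0}]'
python3 -m inch '[{"x":0,"y":0,"z":0,"yaw":0},{"x":0,"y":0,"z":0,"yaw":0}]'
python3 -c "
from h import *
goto(.641,-.1235,2,.0432)"
```

```text
time_s: 5.9
tcp_pos: [0.639, -0.1207, 0.0689]
eef_rot: [179.4, 1.2, 2.1]
contact_force: [0.2, -0.6, -2.0]
gripper_width: 0.0266
time_s: 6.07
tcp_pos: [0.6382, -0.1196, 0.068]
eef_rot: [179.4, 1.4, 2.2]
contact_force: [-0.4, 0.1, -2.1]
gripper_width: 0.0267
pos [ 0.6382 -0.1196  0.068 ] rpy [179.4   1.4   2.2] t 6.07 w 0.0267 F [-0.4  0.1 -2.1]
tool units xyz [0.13 0.15 0.99] yaw units(about tool z) 0.04
```

```bash

python3 -m inch '[{"x":0.13,"y":0.14,"z":0.4,"yaw":0},{"x":0,"y":0,"z":0.4,"yaw":0},{"x":0,"y":0,"z":0.1,"yaw":0},{"x":0,"y":0,"z":0,"yaw":0}]'
python3 -c "
from h import *
goto(.641,-.1235,2,.0432)"
```

```text
time_s: 6.4
tcp_pos: [0.6432, -0.1227, 0.0462]
eef_rot: [179.4, 1.1, 2.2]
contact_force: [-0.5, -0.5, -2.6]
gripper_width: 0.0268
pos [ 0.6432 -0.1227  0.0462] rpy [179.4   1.1   2.2] t 6.4 w 0.0268 F [-0.5 -0.5 -2.6]
tool units xyz [-0.09  0.03  0.12] yaw units(about tool z) 0.06
```

```bash

python3 -m inch '[{"x":-0.08,"y":0,"z":0.13,"yaw":0},{"x":0,"y":0,"z":0,"yaw":0},{"x":0,"y":0,"z":0,"yaw":0}]'
python3 -c "
from h import *
goto(.641,-.1235,2,.0432)"
```

```text
time_s: 6.65
tcp_pos: [0.6418, -0.123, 0.0435]
eef_rot: [179.3, 1.0, 2.3]
contact_force: [-0.4, -0.2, -3.3]
gripper_width: 0.0269
pos [ 0.6418 -0.123   0.0435] rpy [179.3   1.    2.3] t 6.65 w 0.0269 F [-0.4 -0.2 -3.3]
tool units xyz [-0.03  0.02  0.01] yaw units(about tool z) 0.07
```

```bash

python3 -m inch '[{"x":0,"y":0,"z":0.06,"yaw":0},{"x":0,"y":0,"z":0.04,"yaw":0},{"x":0,"y":0,"z":0,"yaw":0}]'
python3 -m inch '[{"x":0,"y":0,"z":0.04,"yaw":0},{"x":0,"y":0,"z":0,"yaw":0}]'
```

```text
time_s: 6.9
tcp_pos: [0.6421, -0.1231, 0.0436]
eef_rot: [179.3, 0.9, 2.3]
contact_force: [0.1, 0.6, -3.6]
gripper_width: 0.0268
time_s: 7.07
tcp_pos: [0.6425, -0.1231, 0.0432]
eef_rot: [179.3, 0.8, 2.3]
contact_force: [-0.1, -0.6, -3.6]
gripper_width: 0.0272
```

```bash

python3 -m inch '[{"x":0,"y":0,"z":0.1,"yaw":0},{"x":0,"y":0,"z":0.1,"yaw":0}]'
python3 -m inch '[{"x":0,"y":0,"z":0.08,"yaw":0},{"x":0,"y":0,"z":0,"yaw":0}]'
```

```text
time_s: 7.23
tcp_pos: [0.6432, -0.1233, 0.043]
eef_rot: [179.2, 0.7, 2.4]
contact_force: [-10.8, 5.1, 24.0]
gripper_width: 0.0266
time_s: 7.4
tcp_pos: [0.643, -0.1231, 0.0437]
eef_rot: [179.2, 0.6, 2.4]
contact_force: [0.6, -0.2, -3.2]
gripper_width: 0.0268
```

```bash

python3 -m inch '[{"x":0,"y":0,"z":0.02,"yaw":0},{"x":0,"y":0,"z":0,"yaw":0},{"x":0,"y":0,"z":0,"yaw":0},{"x":0,"y":0,"z":0,"yaw":0},{"x":0,"y":0,"z":0,"yaw":0}]' 1
python3 -m inch '[{"x":0,"y":0,"z":0,"yaw":0},{"x":0,"y":0,"z":-0.3,"yaw":0},{"x":0,"y":0,"z":-0.7,"yaw":0},{"x":0,"y":0,"z":-0.9,"yaw":0},{"x":0,"y":0,"z":-0.9,"yaw":0}]'
python3 -c "
from h import *
goto(.473,.1145,2,.13)"
```

```text
time_s: 7.82
tcp_pos: [0.6442, -0.1233, 0.0432]
eef_rot: [179.2, 0.5, 2.5]
contact_force: [0.2, -0.1, -0.7]
gripper_width: 0.0545
time_s: 8.23
tcp_pos: [0.6412, -0.1226, 0.1098]
eef_rot: [179.2, 1.2, 2.4]
contact_force: [0.2, 0.8, -0.2]
gripper_width: 0.0856
pos [ 0.6412 -0.1226  0.1098] rpy [179.2   1.2   2.4] t 8.23 w 0.0856 F [ 0.2  0.8 -0.2]
tool units xyz [-6.34 -9.75 -0.81] yaw units(about tool z) 0.1
```

```bash

python3 -m inch '[{"x":-0.4,"y":-0.6,"z":-0.5,"yaw":0},{"x":-0.6,"y":-1,"z":-0.3,"yaw":0},{"x":-0.6,"y":-0.6,"z":-0.2,"yaw":0},{"x":0,"y":0,"z":0,"yaw":0}]'
python3 - <<'E'
from h import *
snap('top','t2');snap('side','s2')
crop('pics/t2.png','pics/t2c.png',250,130,140,120,5)
for n,f in(("top","t2"),("side","s2")):
    P=cloud(n,np.load(f"pics/{f}.npy"));Z=P[...,2]
    b=(abs(P[...,0]-.47)<.05)&(abs(P[...,1]-.115)<.045)
    k=b&(Z>.052)&(Z<.064);print(n,k.sum(),[np.round(t,3) for t in cv2.minAreaRect(P[k][:,:2].astype(np.float32))],P[k].mean(0))
    b=(abs(P[...,0]-.641)<.05)&(abs(P[...,1]+.123)<.05)
    k=b&(Z>.035)&(Z<.07);print(n,k.sum(),P[k].mean(0),Z[k].max())
goto(.473,.1145,2,.13)
E
```

```text
time_s: 8.57
tcp_pos: [0.6018, -0.0685, 0.1434]
eef_rot: [179.2, 0.6, 2.3]
contact_force: [-0.0, -0.3, 0.4]
gripper_width: 0.0875
top 0 [array([0., 0.]), array([0., 0.]), np.float64(0.0)] [nan nan nan]<stdin>:7: RuntimeWarning: Mean of empty slice.
  ret = um.true_divide(
<stdin>:9: RuntimeWarning: Mean of empty slice.
Traceback (most recent call last):
ValueError: zero-size array to reduction operation maximum which has no identity
```

View pics/t2c.png

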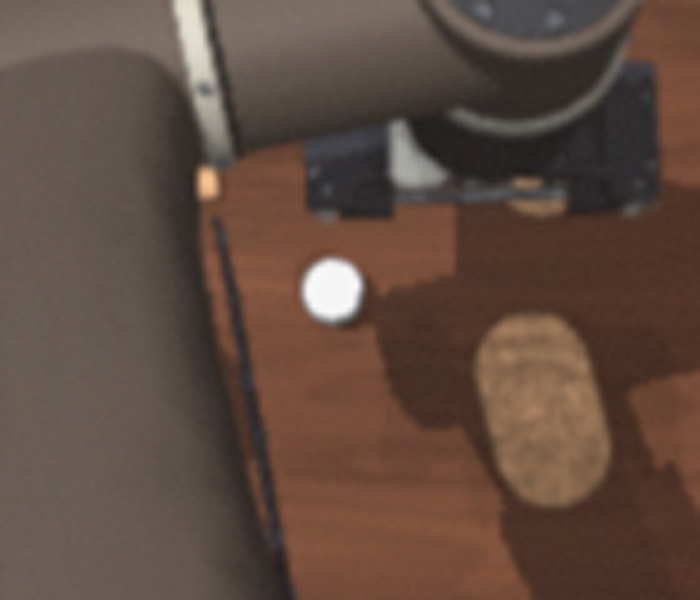

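The arm blocks the top view of the pile; the tin at (332,290) is undisturbed. Using the side camera alone.

```bash

python3 - <<'E'
from h import *
P=cloud("side",np.load("pics/s2.npy"));Z=P[...,2]
b=(abs(P[...,0]-.47)<.05)&(abs(P[...,1]-.115)<.045)
k=b&(Z>.052)&(Z<.064);print(k.sum(),[np.round(t,3) for t in cv2.minAreaRect(P[k][:,:2].astype(np.float32))],P[k].mean(0))
crop('pics/s2.png','pics/s2c.png',240,150,160,120,5)
goto(.465,.1145,2,.13)
E
```

```text
436 [array([0.474, 0.113]), array([0.065, 0.051]), np.float64(2.685)] [0.47195061 0.1156374  0.05733461]
pos [ 0.6033 -0.0697  0.1426] rpy [179.1   0.6   2.3] t 8.67 w 0.0874 F [0.5 0.4 0.5]
tool units xyz [-5.23 -7.59  0.45] yaw units(about tool z) 0.08
```

View pics/s2c.png

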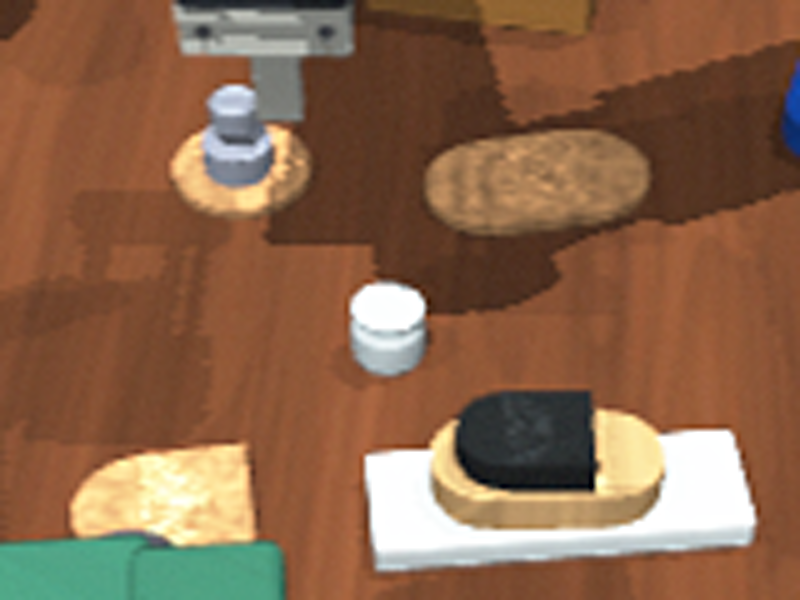

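Weight stands centred on its rest (base ≈(238,165), rest centre ≈(240,170)); the heel is undisturbed with its square end at image right. On to the heel.

```bash

python3 -m inch '[{"x":-0.6,"y":-0.9,"z":0,"yaw":0},{"x":-0.7,"y":-1,"z":0,"yaw":0},{"x":-0.7,"y":-1,"z":0,"yaw":0},{"x":-0.7,"y":-1,"z":0,"yaw":0},{"x":-0.7,"y":-1,"z":0,"yaw":0}]'
python3 -m inch '[{"x":-0.7,"y":-1,"z":0.1,"yaw":0},{"x":-0.5,"y":-0.7,"z":0.1,"yaw":0},{"x":-0.2,"y":-0.3,"z":0.2,"yaw":0},{"x":0,"y":0,"z":0,"yaw":0}]'
python3 -c "
from h import *
goto(.467,.1145,2,.0555)"
```

```text
time_s: 9.08
tcp_pos: [0.5154, 0.0474, 0.1401]
eef_rot: [179.0, 0.7, 1.8]
contact_force: [-0.2, -0.4, 0.6]
gripper_width: 0.0878
time_s: 9.42
tcp_pos: [0.4763, 0.0997, 0.1291]
eef_rot: [179.0, 0.7, 1.9]
contact_force: [0.5, 0.3, 0.1]
gripper_width: 0.0873
pos [0.4763 0.0997 0.1291] rpy [179.    0.7   1.9] t 9.42 w 0.0873 F [0.5 0.3 0.1]
tool units xyz [-0.32 -0.65  2.94] yaw units(about tool z) -0.02
```

```bash

python3 -m inch '[{"x":-0.2,"y":-0.5,"z":0.3,"yaw":0},{"x":-0.1,"y":-0.1,"z":0.6,"yaw":0},{"x":0,"y":0,"z":0.8,"yaw":0},{"x":0,"y":0,"z":0.4,"yaw":0},{"x":0,"y":0,"z":0,"yaw":0}]'
python3 -c "
from h import *
goto(.467,.1145,2,.0545)"
```

```text
time_s: 9.83
tcp_pos: [0.4722, 0.1129, 0.075]
eef_rot: [179.0, 0.5, 1.9]
contact_force: [0.1, -0.4, 0.1]
gripper_width: 0.0876
pos [0.4722 0.1129 0.075 ] rpy [179.    0.5   1.9] t 9.83 w 0.0876 F [ 0.1 -0.4  0.1]
tool units xyz [-0.2  -0.09  0.82] yaw units(about tool z) -0.02
```

```bash

python3 -m inch '[{"x":-0.2,"y":-0.06,"z":0.4,"yaw":0},{"x":0,"y":0,"z":0.25,"yaw":0},{"x":0,"y":0,"z":0.05,"yaw":0},{"x":0,"y":0,"z":0,"yaw":0}]'
python3 -c "
from h import *
goto(.467,.1145,2,.0545)"
```

```text
time_s: 10.17
tcp_pos: [0.47, 0.1119, 0.057]
eef_rot: [178.9, 0.6, 1.8]
contact_force: [0.0, 0.1, 0.0]
gripper_width: 0.0877
pos [0.47   0.1119 0.057 ] rpy [178.9   0.6   1.8] t 10.17 w 0.0877 F [0.  0.1 0. ]
tool units xyz [-0.12 -0.11  0.1 ] yaw units(about tool z) -0.05
```

```bash

python3 -m inch '[{"x":-0.12,"y":-0.12,"z":0.08,"yaw":0},{"x":0,"y":0,"z":0,"yaw":0},{"x":0,"y":0,"z":0,"yaw":0},{"x":0,"y":0,"z":0,"yaw":0},{"x":0,"y":0,"z":0,"yaw":0}]' -0.1 30
python3 -c "
from h import *
goto(.467,.1145,2,.0545)"
```

```text
time_s: 10.58
tcp_pos: [0.4687, 0.1154, 0.0568]
eef_rot: [179.0, 0.4, 1.8]
contact_force: [-0.5, -0.1, -0.2]
gripper_width: 0.06
pos [0.4687 0.1154 0.0568] rpy [179.    0.4   1.8] t 10.58 w 0.06 F [-0.5 -0.1 -0.2]
tool units xyz [-0.07  0.03  0.09] yaw units(about tool z) -0.06
```

```bash

python3 -m inch '[{"x":-0.05,"y":0.02,"z":0.08,"yaw":0},{"x":0,"y":0,"z":0,"yaw":0},{"x":0,"y":0,"z":0,"yaw":0},{"x":0,"y":0,"z":0,"yaw":0},{"x":0,"y":0,"z":0,"yaw":0}]' -0.3
python3 -c "
from h import *
goto(.467,.1145,2,.0545)"
```

```text
time_s: 11.0
tcp_pos: [0.4672, 0.1149, 0.0551]
eef_rot: [179.0, 0.4, 1.8]
contact_force: [-0.5, -1.0, -1.5]
gripper_width: 0.0479
pos [0.4672 0.1149 0.0551] rpy [179.    0.4   1.8] t 11.0 w 0.0479 F [-0.5 -1.  -1.5]
tool units xyz [-0.01  0.02  0.02] yaw units(about tool z) -0.05
```

```bash

python3 -m inch '[{"x":0,"y":0,"z":-0.4,"yaw":0},{"x":0,"y":0,"z":-0.8,"yaw":0},{"x":0.2,"y":0,"z":-0.6,"yaw":-0.7},{"x":0.6,"y":-0.1,"z":-0.2,"yaw":-0.7},{"x":1,"y":-0.1,"z":0,"yaw":-0.7}]'
python3 -c "
from h import *
goto(.6406,.1314,10.7,.07)"
```

```text
time_s: 11.42
tcp_pos: [0.5079, 0.1235, 0.1057]
eef_rot: [179.0, 0.8, 10.4]
contact_force: [0.2, 0.5, -1.1]
gripper_width: 0.0479
pos [0.5079 0.1235 0.1057] rpy [179.    0.8  10.4] t 11.42 w 0.0479 F [ 0.2  0.5 -1.1]
tool units xyz [5.3  0.62 1.36] yaw units(about tool z) -0.07
```

```bash

python3 -m inch '[{"x":1,"y":0.12,"z":0,"yaw":0},{"x":1,"y":0.12,"z":0,"yaw":0},{"x":1,"y":0.12,"z":0,"yaw":0},{"x":0.9,"y":0.12,"z":0.1,"yaw":0},{"x":0.5,"y":0.1,"z":0.2,"yaw":0}]'
python3 -m inch '[{"x":0.2,"y":0,"z":0.3,"yaw":0},{"x":0,"y":0,"z":0.3,"yaw":0},{"x":0,"y":0,"z":0,"yaw":0}]'
python3 -c "
from h import *
goto(.6406,.1314,10.7,.0241)"
```

```text
time_s: 11.83
tcp_pos: [0.626, 0.131, 0.099]
eef_rot: [179.1, 0.6, 10.8]
contact_force: [-0.0, 0.2, -0.6]
gripper_width: 0.0479
time_s: 12.08
tcp_pos: [0.632, 0.1311, 0.08]
eef_rot: [179.1, 0.7, 10.6]
contact_force: [0.2, 0.6, -2.2]
gripper_width: 0.0475
pos [0.632  0.1311 0.08  ] rpy [179.1   0.7  10.6] t 12.08 w 0.0475 F [ 0.2  0.6 -2.2]
tool units xyz [0.37 0.01 2.23] yaw units(about tool z) -0.01
```

```bash

python3 -m inch '[{"x":0.35,"y":0,"z":0.3,"yaw":0},{"x":0.05,"y":0,"z":0.6,"yaw":0},{"x":0.05,"y":0,"z":0.6,"yaw":0},{"x":0,"y":0,"z":0.3,"yaw":0},{"x":0,"y":0,"z":0,"yaw":0}]'
python3 -c "
from h import *
goto(.6406,.1314,10.7,.0241)"
```

```text
time_s: 12.5
tcp_pos: [0.6404, 0.1329, 0.0327]
eef_rot: [179.1, 0.8, 10.7]
contact_force: [-0.6, -0.4, -0.6]
gripper_width: 0.0478
pos [0.6404 0.1329 0.0327] rpy [179.1   0.8  10.7] t 12.5 w 0.0478 F [-0.6 -0.4 -0.6]
tool units xyz [-0.    0.05  0.34] yaw units(about tool z) 0.01
```

```bash

python3 -m inch '[{"x":0,"y":0.05,"z":0.2,"yaw":0},{"x":0,"y":0,"z":0.15,"yaw":0},{"x":0,"y":0,"z":0,"yaw":0}]'
python3 -m inch '[{"x":0,"y":0,"z":0.05,"yaw":0},{"x":0,"y":0,"z":0,"yaw":0}]'
python3 -c "
from h import *
goto(.6406,.1314,10.7,.0231)"
```

```text
time_s: 12.75
tcp_pos: [0.6403, 0.1318, 0.0242]
eef_rot: [179.1, 0.8, 10.8]
contact_force: [-0.9, -0.3, -0.9]
gripper_width: 0.0477
time_s: 12.92
tcp_pos: [0.6406, 0.132, 0.0237]
eef_rot: [179.1, 0.7, 10.8]
contact_force: [0.1, -0.1, -1.3]
gripper_width: 0.0477
pos [0.6406 0.132  0.0237] rpy [179.1   0.7  10.8] t 12.92 w 0.0477 F [ 0.1 -0.1 -1.3]
tool units xyz [-0.    0.02  0.02] yaw units(about tool z) 0.03
```

Within 1 mm of the rest; open and lift, then clear to the right for a look.

```bash

python3 -m inch '[{"x":0,"y":0,"z":0.03,"yaw":0},{"x":0,"y":0,"z":0,"yaw":0},{"x":0,"y":0,"z":0,"yaw":0},{"x":0,"y":0,"z":0,"yaw":0},{"x":0,"y":0,"z":0,"yaw":0}]' 1
python3 -m inch '[{"x":0,"y":0,"z":-0.1,"yaw":0},{"x":0,"y":0,"z":-0.5,"yaw":0},{"x":0,"y":0,"z":-0.9,"yaw":0},{"x":0,"y":0,"z":-1,"yaw":0},{"x":0,"y":0,"z":-1,"yaw":0}]'
python3 -m inch '[{"x":0,"y":0.6,"z":-0.4,"yaw":0},{"x":0,"y":1,"z":0,"yaw":0},{"x":0,"y":1,"z":0,"yaw":0},{"x":0,"y":1,"z":0,"yaw":0},{"x":0,"y":1,"z":0,"yaw":0}]'
python3 - <<'E'
from h import *
snap('top','t3');snap('side','s3')
crop('pics/s3.png','pics/s3c.png',240,150,160,120,5)
for n,f in(("top","t3"),("side","s3")):
    P=cloud(n,np.load(f"pics/{f}.npy"));Z=P[...,2]
    for nm,x,y,w,h,lo,hi in(("form",.462,.1125,.07,.045,.034,.046),("heel",.6465,.1325,.05,.045,.022,.032),("wt",.641,-.1235,.04,.04,.048,.064),("board",.457,.115,.12,.05,.014,.022)):
        k=(abs(P[...,0]-x)<w)&(abs(P[...,1]-y)<h)&(Z>lo)&(Z<hi)
        if k.sum()>5: print(n,nm,k.sum(),[np.round(t,3) for t in cv2.minAreaRect(P[k][:,:2].astype(np.float32))],P[k].mean(0).round(4))
goto(.462,.1125,3,.1)
E
```

```text
time_s: 13.33
tcp_pos: [0.6419, 0.1325, 0.025]
eef_rot: [179.1, 0.5, 10.8]
contact_force: [-0.3, -0.9, 0.6]
gripper_width: 0.0755
time_s: 13.75
tcp_pos: [0.6389, 0.1322, 0.1116]
eef_rot: [179.0, 1.1, 10.8]
contact_force: [-0.1, 0.3, -0.3]
gripper_width: 0.0879
time_s: 14.17
tcp_pos: [0.6657, 0.0206, 0.1377]
eef_rot: [179.1, 0.2, 11.3]
contact_force: [1.0, 0.2, -0.3]
gripper_width: 0.0875
top form 546 [array([0.463, 0.115]), array([0.11 , 0.056]), np.float64(5.338)] [0.4623 0.1149 0.04  ]
top heel 220 [array([0.648, 0.136]), array([0.066, 0.048]), np.float64(12.033)] [0.6425 0.1363 0.0263]
top wt 64 [array([ 0.643, -0.121]), array([0.027, 0.026]), np.float64(2.111)] [ 0.6426 -0.1206  0.0566]
top board 431 [array([0.457, 0.115]), array([0.18 , 0.062]), np.float64(9.339)] [0.4493 0.1144 0.018 ]
side form 811 [array([0.463, 0.113]), array([0.111, 0.06 ]), np.float64(5.771)] [0.4626 0.1151 0.0394]
side heel 410 [array([0.647, 0.133]), array([0.064, 0.05 ]), np.float64(12.312)] [0.6449 0.1342 0.0257]
side wt 64 [array([ 0.642, -0.121]), array([0.022, 0.028]), np.float64(7.842)] [ 0.6417 -0.1181  0.0557]
side board 768 [array([0.457, 0.114]), array([0.18 , 0.065]), np.float64(9.521)] [0.4554 0.1221 0.0175]
pos [0.6658 0.0182 0.1375] rpy [179.1   0.2  11.1] t 14.27 w 0.0876 F [ 0.5 -0.5 -0.3]
tool units xyz [-7.27 -5.29  1.44] yaw units(about tool z) 2.02
```

View pics/s3c.png

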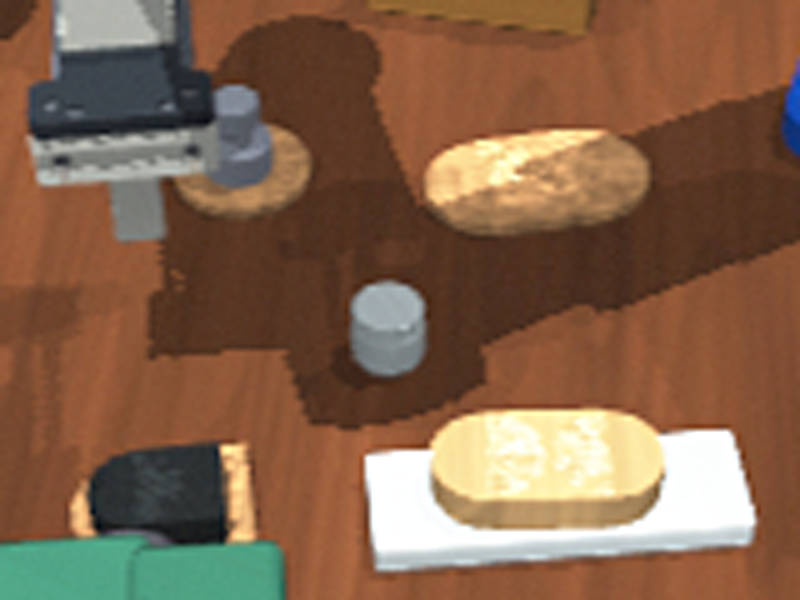

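The heel sits on the D rest (about 3 mm toward the round end, in tolerance). Form at (.463,.115), yaw 5.5°. Next, the form.

```bash

python3 -m inch '[{"x":-0.5,"y":-0.3,"z":0,"yaw":0.5},{"x":-1,"y":-0.7,"z":0,"yaw":0.5},{"x":-1,"y":-0.7,"z":0,"yaw":0.4},{"x":-1,"y":-0.8,"z":0,"yaw":0},{"x":-1,"y":-0.8,"z":0,"yaw":0}]'
python3 -m inch '[{"x":-1,"y":-0.8,"z":0,"yaw":0},{"x":-0.8,"y":-0.7,"z":0.1,"yaw":0},{"x":-0.5,"y":-0.5,"z":0.3,"yaw":0},{"x":0,"y":0,"z":0.3,"yaw":0}]'
python3 -c "
from h import *
goto(.463,.115,5.5,.0325)"
```

```text
time_s: 14.68
tcp_pos: [0.5442, 0.0817, 0.1365]
eef_rot: [179.0, 0.1, 4.6]
contact_force: [-0.1, 1.9, 0.0]
gripper_width: 0.0878
time_s: 15.02
tcp_pos: [0.4764, 0.1296, 0.1213]
eef_rot: [179.2, -0.1, 4.7]
contact_force: [-0.5, 0.7, 1.1]
gripper_width: 0.0877
pos [0.4764 0.1296 0.1213] rpy [ 1.792e+02 -1.000e-01  4.700e+00] t 15.02 w 0.0877 F [-0.5  0.7  1.1]
tool units xyz [-0.59  0.49  3.56] yaw units(about tool z) -0.21
```

```bash

python3 -m inch '[{"x":-0.5,"y":0.45,"z":0.4,"yaw":-0.2},{"x":0,"y":0,"z":0.7,"yaw":0},{"x":0,"y":0,"z":0.8,"yaw":0},{"x":0,"y":0,"z":0.6,"yaw":0},{"x":0,"y":0,"z":0,"yaw":0}]'
python3 -c "
from h import *
goto(.463,.115,5.5,.0325)"
```

```text
time_s: 15.43
tcp_pos: [0.4647, 0.1176, 0.0594]
eef_rot: [179.3, -0.4, 5.8]
contact_force: [-0.1, 0.1, -0.6]
gripper_width: 0.0874
pos [0.4647 0.1176 0.0594] rpy [179.3  -0.4   5.8] t 15.43 w 0.0874 F [-0.1  0.1 -0.6]
tool units xyz [-0.09  0.08  1.08] yaw units(about tool z) 0.07
```

```bash

python3 -m inch '[{"x":-0.08,"y":0.08,"z":0.5,"yaw":0.07},{"x":0,"y":0,"z":0.4,"yaw":0},{"x":0,"y":0,"z":0.05,"yaw":0},{"x":0,"y":0,"z":0,"yaw":0}]' 0.7
python3 -c "
from h import *
goto(.463,.115,5.5,.0325)"
```

```text
time_s: 15.77
tcp_pos: [0.4647, 0.115, 0.0372]
eef_rot: [179.3, -0.5, 5.5]
contact_force: [0.9, 0.7, 0.3]
gripper_width: 0.075
pos [0.4647 0.115  0.0372] rpy [179.3  -0.5   5.5] t 15.77 w 0.075 F [0.9 0.7 0.3]
tool units xyz [-0.07 -0.01  0.19] yaw units(about tool z) 0.0
```

```bash

python3 -m inch '[{"x":-0.07,"y":0,"z":0.19,"yaw":0},{"x":0,"y":0,"z":0,"yaw":0},{"x":0,"y":0,"z":0,"yaw":0},{"x":0,"y":0,"z":0,"yaw":0},{"x":0,"y":0,"z":0,"yaw":0}]' 0 30
python3 -c "
from h import *
goto(.463,.115,5.5,.0325)"
```

```text
time_s: 16.18
tcp_pos: [0.4646, 0.1156, 0.035]
eef_rot: [179.4, -0.7, 5.5]
contact_force: [0.4, 0.5, -1.6]
gripper_width: 0.0561
pos [0.4646 0.1156 0.035 ] rpy [179.4  -0.7   5.5] t 16.18 w 0.0561 F [ 0.4  0.5 -1.6]
tool units xyz [-0.07  0.02  0.1 ] yaw units(about tool z) 0.01
```

```bash

python3 -m inch '[{"x":0,"y":0,"z":-0.4,"yaw":0},{"x":0,"y":0,"z":-0.8,"yaw":0},{"x":0,"y":0,"z":-0.9,"yaw":-0.7},{"x":0,"y":0.4,"z":-0.6,"yaw":-0.7},{"x":0,"y":0.8,"z":-0.1,"yaw":-0.7}]' -0.1
python3 -c "
from h import *
goto(.475,-.1243,14.6,.1)"
```

```text
time_s: 16.6
tcp_pos: [0.4681, 0.0874, 0.1076]
eef_rot: [179.3, -0.4, 14.3]
contact_force: [-0.4, -0.3, -1.5]
gripper_width: 0.0558
pos [0.4681 0.0874 0.1076] rpy [179.3  -0.4  14.3] t 16.6 w 0.0558 F [-0.4 -0.3 -1.5]
tool units xyz [-1.82  8.27  0.4 ] yaw units(about tool z) -0.08
```

```bash

python3 -m inch '[{"x":-0.22,"y":1,"z":0,"yaw":0},{"x":-0.22,"y":1,"z":0,"yaw":0},{"x":-0.22,"y":1,"z":0,"yaw":0},{"x":-0.22,"y":1,"z":0,"yaw":0},{"x":-0.22,"y":1,"z":0,"yaw":0}]'
python3 -m inch '[{"x":-0.22,"y":1,"z":0,"yaw":0},{"x":-0.22,"y":1,"z":0,"yaw":0},{"x":-0.2,"y":0.5,"z":0.1,"yaw":0},{"x":0,"y":0.1,"z":0.1,"yaw":0},{"x":0,"y":0,"z":0,"yaw":0}]'
python3 -c "
from h import *
goto(.475,-.1243,14.6,.026)"
```

```text
time_s: 17.02
tcp_pos: [0.4747, -0.0426, 0.1127]
eef_rot: [179.4, -0.9, 14.9]
contact_force: [0.6, -0.4, -2.0]
gripper_width: 0.0559
time_s: 17.43
tcp_pos: [0.4749, -0.1166, 0.109]
eef_rot: [179.4, -0.9, 14.6]
contact_force: [-0.0, -0.3, 0.0]
gripper_width: 0.0556
pos [ 0.4749 -0.1166  0.109 ] rpy [179.4  -0.9  14.6] t 17.43 w 0.0556 F [-0.  -0.3  0. ]
tool units xyz [-0.13  0.26  3.32] yaw units(about tool z) 0.0
```

```bash

python3 -m inch '[{"x":-0.1,"y":0.25,"z":0.3,"yaw":0},{"x":0,"y":0,"z":0.7,"yaw":0},{"x":0,"y":0,"z":0.8,"yaw":0},{"x":0,"y":0,"z":0.5,"yaw":0},{"x":0,"y":0,"z":0,"yaw":0}]'
python3 -c "
from h import *
goto(.475,-.1243,14.6,.026)"
```

```text
time_s: 17.85
tcp_pos: [0.4766, -0.1219, 0.0496]
eef_rot: [179.3, -1.2, 14.8]
contact_force: [0.6, -0.2, -1.7]
gripper_width: 0.0557
pos [ 0.4766 -0.1219  0.0496] rpy [179.3  -1.2  14.8] t 17.85 w 0.0557 F [ 0.6 -0.2 -1.7]
tool units xyz [-0.1   0.06  0.94] yaw units(about tool z) 0.04
```

```bash

python3 -m inch '[{"x":-0.08,"y":0.08,"z":0.4,"yaw":0},{"x":0,"y":0,"z":0.4,"yaw":0},{"x":0,"y":0,"z":0.1,"yaw":0},{"x":0,"y":0,"z":0,"yaw":0}]'
python3 -c "
from h import *
goto(.475,-.1243,14.6,.025)"
```

```text
time_s: 18.18
tcp_pos: [0.4761, -0.1226, 0.0266]
eef_rot: [179.3, -1.1, 15.0]
contact_force: [0.0, 0.6, -0.5]
gripper_width: 0.0558
pos [ 0.4761 -0.1226  0.0266] rpy [179.3  -1.1  15. ] t 18.18 w 0.0558 F [ 0.   0.6 -0.5]
tool units xyz [-0.06  0.05  0.06] yaw units(about tool z) 0.11
```

```bash

python3 -m inch '[{"x":-0.06,"y":0.05,"z":0.1,"yaw":0},{"x":0,"y":0,"z":0.03,"yaw":0},{"x":0,"y":0,"z":0,"yaw":0}]'
python3 -m inch '[{"x":0,"y":0,"z":0,"yaw":0},{"x":0,"y":0,"z":0,"yaw":0},{"x":0,"y":0,"z":0,"yaw":0},{"x":0,"y":0,"z":0,"yaw":0},{"x":0,"y":0,"z":0,"yaw":0}]' 1
python3 -m inch '[{"x":0,"y":0,"z":-0.1,"yaw":0},{"x":0,"y":0,"z":-0.5,"yaw":0},{"x":0,"y":0,"z":-0.9,"yaw":0},{"x":0,"y":0,"z":-1,"yaw":0},{"x":0,"y":0,"z":-1,"yaw":0}]'
python3 - <<'E'
from h import *
snap('side','s4')
crop('pics/s4.png','pics/s4c.png',240,150,160,120,5)
goto(.42,.109,9.3,.1)
E
```

```text
time_s: 18.43
tcp_pos: [0.476, -0.1237, 0.025]
eef_rot: [179.3, -1.2, 15.2]
contact_force: [-0.6, -0.7, -1.0]
gripper_width: 0.0559
time_s: 18.85
tcp_pos: [0.4777, -0.1235, 0.0269]
eef_rot: [179.3, -1.5, 15.2]
contact_force: [-0.1, -0.3, -0.2]
gripper_width: 0.0833
time_s: 19.27
tcp_pos: [0.4711, -0.1234, 0.1124]
eef_rot: [179.4, -0.8, 15.1]
contact_force: [1.1, -0.5, 0.8]
gripper_width: 0.0877
pos [ 0.474  -0.1234  0.1175] rpy [179.3  -1.1  15.2] t 19.32 w 0.0878 F [ 2.  -0.3  4.9]
tool units xyz [ 0.34 -9.55  0.58] yaw units(about tool z) 1.48
```

View pics/s4c.png

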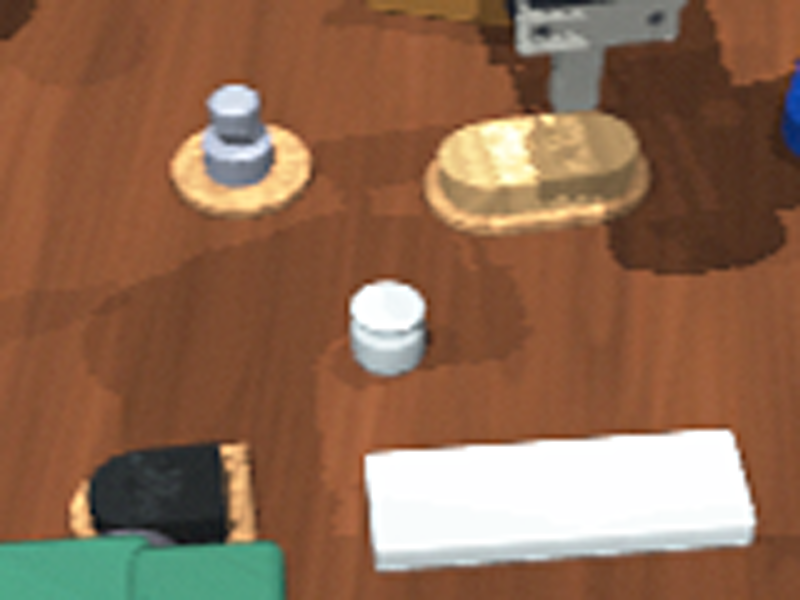

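Form is centred on its rest, weight, heel and tin unchanged, board clear. Going to the board, gripping 35 mm toward its near end.

```bash

python3 -m inch '[{"x":0,"y":-0.6,"z":0,"yaw":0.5},{"x":0,"y":-1,"z":0,"yaw":0.5},{"x":0,"y":-1,"z":0,"yaw":0.5},{"x":-0.05,"y":-1,"z":0,"yaw":0},{"x":-0.05,"y":-1,"z":0,"yaw":0}]'
python3 -m inch '[{"x":-0.05,"y":-1,"z":0,"yaw":0},{"x":-0.05,"y":-1,"z":0,"yaw":0},{"x":-0.05,"y":-1,"z":0,"yaw":0},{"x":0,"y":-0.8,"z":0.1,"yaw":0},{"x":0,"y":-0.4,"z":0.2,"yaw":0}]'
python3 -c "
from h import *
goto(.4225,.1088,9.3,.07)"
```

```text
time_s: 19.73
tcp_pos: [0.4517, -0.0102, 0.1205]
eef_rot: [179.4, -1.8, 8.5]
contact_force: [0.3, 0.7, 0.3]
gripper_width: 0.0876
time_s: 20.15
tcp_pos: [0.4316, 0.1001, 0.1136]
eef_rot: [179.6, -2.1, 8.6]
contact_force: [0.4, -0.4, -0.4]
gripper_width: 0.0878
pos [0.4316 0.1001 0.1136] rpy [179.6  -2.1   8.6] t 20.15 w 0.0878 F [ 0.4 -0.4 -0.4]
tool units xyz [-0.37 -0.41  1.73] yaw units(about tool z) -0.18
```

```bash

python3 -m inch '[{"x":-0.3,"y":-0.3,"z":0.4,"yaw":-0.18},{"x":-0.1,"y":0,"z":0.7,"yaw":0},{"x":0,"y":0,"z":0.8,"yaw":0},{"x":0,"y":0,"z":0.8,"yaw":0},{"x":0,"y":0,"z":0.4,"yaw":0}]'
python3 -c "
from h import *
goto(.4225,.1088,9.3,.015)"
```

```text
time_s: 20.57
tcp_pos: [0.4252, 0.112, 0.0363]
eef_rot: [179.8, -2.6, 9.7]
contact_force: [-0.1, -0.1, 0.1]
gripper_width: 0.0875
pos [0.4252 0.112  0.0363] rpy [179.8  -2.6   9.7] t 20.57 w 0.0875 F [-0.1 -0.1  0.1]
tool units xyz [-0.16  0.1   0.85] yaw units(about tool z) 0.1
```

```bash

python3 -m inch '[{"x":-0.1,"y":0.1,"z":0.3,"yaw":0.1},{"x":0,"y":0,"z":0.3,"yaw":0},{"x":0,"y":0,"z":0.1,"yaw":0},{"x":0,"y":0,"z":0,"yaw":0}]'
python3 -c "
from h import *
goto(.4225,.1088,9.3,.0155)"
```

```text
time_s: 20.9
tcp_pos: [0.4227, 0.1083, 0.0156]
eef_rot: [179.7, -2.4, 9.3]
contact_force: [0.1, -0.1, 0.9]
gripper_width: 0.0877
pos [0.4227 0.1083 0.0156] rpy [179.7  -2.4   9.3] t 20.9 w 0.0877 F [ 0.1 -0.1  0.9]
tool units xyz [-0.   -0.02  0.01] yaw units(about tool z) -0.0
```

```bash

python3 -m inch '[{"x":0,"y":0,"z":0,"yaw":0},{"x":0,"y":0,"z":0,"yaw":0},{"x":0,"y":0,"z":0,"yaw":0},{"x":0,"y":0,"z":0,"yaw":0},{"x":0,"y":0,"z":0,"yaw":0}]' 0 50
python3 -m inch '[{"x":0,"y":0,"z":0,"yaw":0},{"x":0,"y":0,"z":-0.2,"yaw":0},{"x":0,"y":0,"z":-0.5,"yaw":0},{"x":0,"y":0,"z":-0.8,"yaw":0},{"x":0,"y":0,"z":-0.6,"yaw":0}]'
python3 -c "
from h import *
goto(.4029,.3325,8.5,.06)"
```

```text
time_s: 21.32
tcp_pos: [0.4237, 0.1091, 0.0174]
eef_rot: [179.8, -2.5, 9.3]
contact_force: [0.0, 0.4, -2.5]
gripper_width: 0.0613
time_s: 21.73
tcp_pos: [0.4185, 0.1066, 0.0693]
eef_rot: [179.6, -2.1, 9.2]
contact_force: [0.9, 1.3, -2.3]
gripper_width: 0.0615
pos [0.4185 0.1066 0.0693] rpy [179.6  -2.1   9.2] t 21.73 w 0.0615 F [ 0.9  1.3 -2.3]
tool units xyz [ 0.82 -9.02  0.34] yaw units(about tool z) 0.19
```

```bash

python3 -m inch '[{"x":0,"y":-0.5,"z":0,"yaw":0},{"x":0.1,"y":-1,"z":0,"yaw":0.1},{"x":0.1,"y":-1,"z":0,"yaw":0.1},{"x":0.1,"y":-1,"z":0,"yaw":0},{"x":0.1,"y":-1,"z":0,"yaw":0}]'
python3 -m inch '[{"x":0.1,"y":-1,"z":0,"yaw":0},{"x":0.1,"y":-1,"z":0,"yaw":0},{"x":0.1,"y":-1,"z":0,"yaw":0},{"x":0.1,"y":-0.6,"z":0,"yaw":0},{"x":0,"y":-0.3,"z":0,"yaw":0}]'
python3 -c "
from h import *
goto(.4029,.3325,8.5,.035)"
```

```text
time_s: 22.15
tcp_pos: [0.4104, 0.2196, 0.0746]
eef_rot: [179.8, -2.3, 8.0]
contact_force: [0.5, -0.6, -2.5]
gripper_width: 0.0615
time_s: 22.57
tcp_pos: [0.4052, 0.3247, 0.0765]
eef_rot: [179.9, -2.3, 8.1]
contact_force: [0.6, 0.3, -2.3]
gripper_width: 0.0616
pos [0.4052 0.3247 0.0765] rpy [179.9  -2.3   8.1] t 22.57 w 0.0616 F [ 0.6  0.3 -2.3]
tool units xyz [-0.11 -0.33  1.65] yaw units(about tool z) -0.1
```

```bash

python3 -m inch '[{"x":-0.05,"y":-0.25,"z":0.3,"yaw":-0.1},{"x":0,"y":0,"z":0.5,"yaw":0},{"x":0,"y":0,"z":0.5,"yaw":0},{"x":0,"y":0,"z":0.3,"yaw":0},{"x":0,"y":0,"z":0,"yaw":0}]'
python3 - <<'E'
from h import *
snap('side','s5');snap('top','t5')
a=cv2.imread('pics/s5.png')[230:390,210:410];b=cv2.imread('pics/t5.png')[130:250,180:260]
cv2.imwrite('pics/c5.png',np.hstack([cv2.resize(a,(500,400),interpolation=2),cv2.resize(b,(267,400),interpolation=2)]))
goto(.4029,.3325,8.5,.0255)
E
```

```text
time_s: 22.98
tcp_pos: [0.4035, 0.3302, 0.0339]
eef_rot: [179.9, -2.2, 8.6]
contact_force: [-0.7, -0.2, -2.2]
gripper_width: 0.0611
pos [0.4039 0.3308 0.0352] rpy [179.9  -2.3   8.6] t 23.08 w 0.0616 F [ 0.3 -0.2 -1.4]
tool units xyz [-0.05 -0.07  0.38] yaw units(about tool z) 0.02
```

View pics/c5.png

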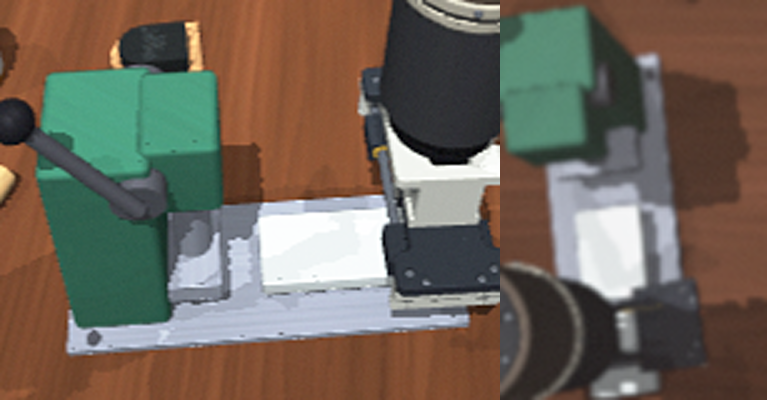

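Board is over the bed, about equally far from both bed edges (25 vs 27 px), front clear of the head. Lowering, then sliding 70 mm.

```bash

python3 -m inch '[{"x":0,"y":-0.05,"z":0.2,"yaw":0},{"x":0,"y":0,"z":0.15,"yaw":0},{"x":0,"y":0,"z":0.05,"yaw":0},{"x":0,"y":0,"z":0,"yaw":0}]'
python3 -c "
from h import *
goto(.4731,.343,8.5,.026)"
```

```text
time_s: 23.42
tcp_pos: [0.405, 0.3325, 0.026]
eef_rot: [-180.0, -2.4, 8.6]
contact_force: [-0.6, -1.5, -1.3]
gripper_width: 0.0614
pos [0.405  0.3325 0.026 ] rpy [-180.    -2.4    8.6] t 23.42 w 0.0614 F [-0.6 -1.5 -1.3]
tool units xyz [ 2.75 -0.01  0.12] yaw units(about tool z) 0.01
```

```bash

python3 -m inch '[{"x":0.3,"y":0,"z":0.02,"yaw":0},{"x":0.4,"y":0,"z":0.02,"yaw":0},{"x":0.4,"y":0,"z":0.02,"yaw":0},{"x":0.4,"y":0,"z":0.02,"yaw":0},{"x":0.4,"y":0,"z":0.02,"yaw":0}]'
python3 -c "
from h import *
goto(.4731,.343,8.5,.026)"
```

```text
time_s: 23.83
tcp_pos: [0.4558, 0.3406, 0.0266]
eef_rot: [-179.9, -2.5, 8.7]
contact_force: [-0.4, 0.4, -2.7]
gripper_width: 0.0617
pos [0.4558 0.3406 0.0266] rpy [-179.9   -2.5    8.7] t 23.83 w 0.0617 F [-0.4  0.4 -2.7]
tool units xyz [0.7  0.01 0.05] yaw units(about tool z) 0.04
```

```bash

python3 -m inch '[{"x":0.2,"y":0,"z":0.02,"yaw":0},{"x":0.2,"y":0,"z":0.02,"yaw":0},{"x":0.15,"y":0,"z":0.02,"yaw":0}]'
python3 -m inch '[{"x":0.1,"y":0,"z":0,"yaw":0},{"x":0.06,"y":0,"z":0,"yaw":0}]'
python3 -c "
from h import *
goto(.4731,.343,8.5,.026)"
```

```text
time_s: 24.08
tcp_pos: [0.4735, 0.3431, 0.0254]
eef_rot: [-179.9, -2.5, 8.6]
contact_force: [-7.1, -0.4, 10.7]
gripper_width: 0.0613
time_s: 24.25
tcp_pos: [0.4738, 0.3427, 0.0254]
eef_rot: [180.0, -2.1, 8.5]
contact_force: [-11.8, 3.2, 4.3]
gripper_width: 0.0617
pos [0.4738 0.3427 0.0254] rpy [180.   -2.1   8.5] t 24.25 w 0.0617 F [-11.8   3.2   4.3]
tool units xyz [-0.03 -0.02 -0.02] yaw units(about tool z) 0.01
```

Contact with the column (−12 N) right where home was predicted. Release, lift, retreat, and check.

```bash

python3 -m inch '[{"x":0,"y":0,"z":0,"yaw":0},{"x":0,"y":0,"z":0,"yaw":0},{"x":0,"y":0,"z":0,"yaw":0},{"x":0,"y":0,"z":0,"yaw":0}]' 1
python3 -m inch '[{"x":0,"y":0,"z":-0.1,"yaw":0},{"x":0,"y":0,"z":-0.4,"yaw":0},{"x":-0.3,"y":0,"z":-0.8,"yaw":0},{"x":-0.4,"y":0,"z":-0.9,"yaw":0},{"x":-0.4,"y":0,"z":-0.9,"yaw":0}]'
python3 -m inch '[{"x":-0.4,"y":0,"z":-0.9,"yaw":0},{"x":-0.3,"y":-0.5,"z":-0.9,"yaw":0},{"x":0,"y":-1,"z":-0.8,"yaw":0},{"x":0,"y":-1,"z":-0.3,"yaw":0},{"x":0,"y":-1,"z":0,"yaw":0}]'
python3 -m inch '[{"x":0,"y":-1,"z":0,"yaw":0},{"x":0,"y":-1,"z":0,"yaw":0},{"x":0,"y":-1,"z":0,"yaw":0},{"x":0,"y":-1,"z":0,"yaw":0},{"x":0,"y":-0.5,"z":0,"yaw":0}]'
python3 -m inch '[{"x":0,"y":0,"z":0,"yaw":0},{"x":0,"y":0,"z":0,"yaw":0}]'
python3 - <<'E'
from h import *
snap('side','s6');snap('top','t6')
a=cv2.imread('pics/s6.png')[140:400,200:420];b=cv2.imread('pics/t6.png')[90:260,170:390]
cv2.imwrite('pics/c6.png',np.vstack([cv2.resize(a,(508,600),interpolation=2)[:,:]])); 
cv2.imwrite('pics/t6c.png',cv2.resize(b,None,fx=3.5,fy=3.5,interpolation=2))
for n,f in(("top","t6"),("side","s6")):
    P=cloud(n,np.load(f"pics/{f}.npy"));Z=P[...,2]
    im=cv2.imread(f"pics/{f}.png").min(2)
    for nm,x,y,w,h,lo,hi in(("form",.473,-.124,.08,.055,.024,.036),("heel",.6465,.1325,.05,.045,.021,.032),("wt",.641,-.1235,.04,.04,.048,.064),("board",.467,.34,.09,.055,.0205,.031),("tin",.546,.013,.03,.03,.028,.04)):
        k=(abs(P[...,0]-x)<w)&(abs(P[...,1]-y)<h)&(Z>lo)&(Z<hi)
        if nm=="board":k&=im>150
        if k.sum()>5: print(n,nm,k.sum(),[np.round(t,3) for t in cv2.minAreaRect(P[k][:,:2].astype(np.float32))],P[k].mean(0).round(4))
goto(.47,.34,8.5,.026)
E
```

```text
time_s: 24.58
tcp_pos: [0.474, 0.3438, 0.0262]
eef_rot: [-179.9, -2.2, 8.6]
contact_force: [-1.3, -0.1, 0.4]
gripper_width: 0.0822
time_s: 25.0
tcp_pos: [0.4435, 0.3364, 0.102]
eef_rot: [179.7, -1.8, 8.5]
contact_force: [-0.3, 0.2, -0.6]
gripper_width: 0.0871
time_s: 25.42
tcp_pos: [0.4096, 0.4189, 0.1882]
eef_rot: [-179.9, -2.2, 8.2]
contact_force: [-0.8, -0.2, 0.4]
gripper_width: 0.0877
time_s: 25.83
tcp_pos: [0.3927, 0.5374, 0.1976]
eef_rot: [-179.4, -2.5, 8.2]
contact_force: [1.3, -0.7, 0.5]
gripper_width: 0.0876
time_s: 26.0
tcp_pos: [0.3921, 0.5396, 0.1982]
eef_rot: [-179.4, -2.5, 8.3]
contact_force: [0.2, 0.6, 0.9]
gripper_width: 0.0879
top form 533 [array([ 0.475, -0.122]), array([0.11 , 0.056]), np.float64(15.114)] [ 0.4744 -0.1219  0.0298]
top heel 264 [array([0.648, 0.135]), array([0.066, 0.048]), np.float64(12.015)] [0.6448 0.135  0.0262]
top wt 63 [array([ 0.643, -0.121]), array([0.026, 0.026]), np.float64(0.176)] [ 0.643  -0.1211  0.0566]
top board 737 [array([0.488, 0.346]), array([0.14 , 0.061]), np.float64(8.015)] [0.4864 0.3461 0.0261]
top tin 98 [array([0.547, 0.014]), array([0.036, 0.032]), np.float64(1.631)] [0.5474 0.0143 0.0339]
side form 527 [array([ 0.474, -0.123]), array([0.111, 0.061]), np.float64(17.219)] [ 0.4755 -0.121   0.0296]
side heel 420 [array([0.647, 0.133]), array([0.064, 0.052]), np.float64(12.501)] [0.6448 0.1346 0.0256]
side wt 68 [array([ 0.644, -0.121]), array([0.025, 0.027]), np.float64(8.793)] [ 0.6428 -0.1187  0.0554]
side board 1916 [array([0.489, 0.346]), array([0.136, 0.064]), np.float64(8.333)] [0.4892 0.3476 0.0251]
side tin 120 [array([0.548, 0.011]), array([0.033, 0.037]), np.float64(4.167)] [0.547  0.0131 0.0335]
pos [0.3924 0.5388 0.1982] rpy [-179.4   -2.5    8.3] t 26.1 w 0.0877 F [-0.2 -0.1 -0.1]
tool units xyz [1.62 8.39 6.88] yaw units(about tool z) -0.05
```

View pics/t6c.png

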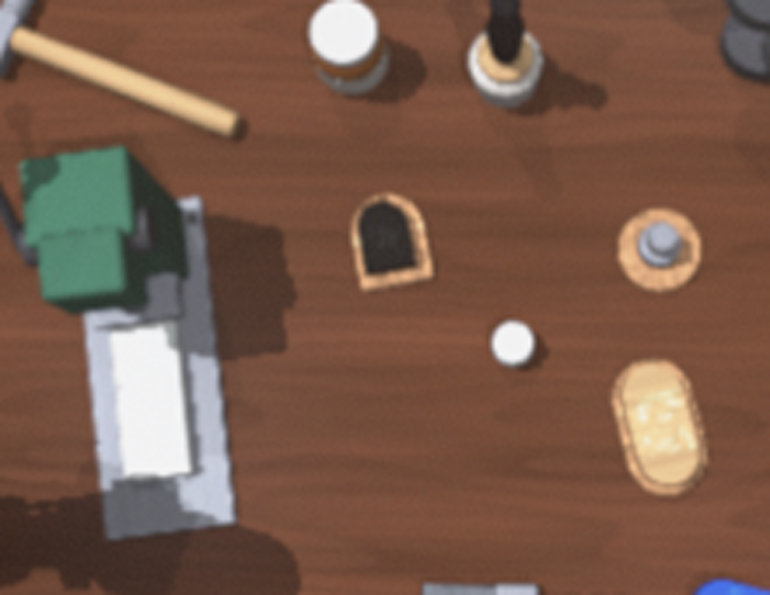

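View pics/c6.png

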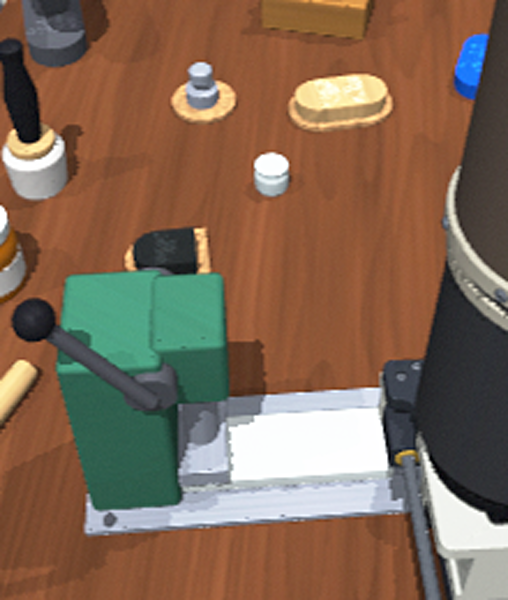

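Both views show the weight, heel and form centred and aligned on their rests, and the tin and mallet in place. 140 mm of the board is visible in front of the head, so 40 mm is under it, and it is square. Handing in.

```bash
python3 -c "
from plant import r
print(r.close_job())"
```

```text
the job is handed in; nothing more can be done
None
```

I took the pile apart from the top down: weight, heel and sole form each onto its own cork rest. I then laid the board on the press bed and slid it in until it met the column, where the wrist force read about 12 N. The job was handed in at about 26 s of the 122 s allowed; no verdict is reported.

Last checks, from both cameras with the arm clear:

| Item | Measured result |
|---|---|
| Weight | about 2–4 mm off centre on the round rest |
| Heel | about 2–4 mm off centre on the D rest, within about 2° of in line |
| Form | about 2–3 mm off centre on its rest, within about 3° of in line |
| Board | flat on the bed, 140 mm visible in front of the head (so 40 mm under it), within about 2 mm of home and about 1 mm of centre, under 1° off square |
| Tin | at its starting position within 2 mm |
| Mallet | upright and apparently undisturbed, judged by eye and not measured |

- **Board centring:** by eye the board looked up to 8 mm off-centre in the top view. Most of that is parallax, leaving about 3 mm against the 1 mm from depth. Both are within tolerance.
- **Tool tilt:** the tool had tilted by up to about 2.5° by the end. This had no visible effect on the placements.

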